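# Set the weekly tablet dispenser to the blue day

## Task

Set the round tablet dispenser to the day with the blue label: with the closed fingertips push the upright dark thumb tab on its lid round, either way, click by click, until the lid's open window stands over the blue-labelled pocket and has clicked home there, then leave it. Only push the tab, lightly: do not grip it, and do not lift, tip or shove the dispenser along the counter. Leave the bottles, vials, tray and spatula as they are.

Things in the scene. Friction and masses are not known exactly. Their poses are not given: they have to be found in the camera images.
- dispenser: Tablet dispenser, loose, 0.9 kg: white drum 190 mm across, 40 mm high, flat top. Origin: underside centre, on the lid's vertical axis; z up. Eight 45 deg pockets: seven days, each with a coloured label (15 x 29 mm) on the white rim (counter-clockwise from above: red, orange, yellow, blue, green, pink, brown), then a grey blank, no label. Its x axis points to the blank, away from the blue label.
- lid (a joint): Angle of the mint lid (disc 151 mm across, top level with the rim). 0: window over the blank; grows counter-clockwise from above; 0.785 per pocket; blue at +3.142 or -3.142. It turns endlessly both ways and clicks home at each pocket: about 2 N at the tab moves it out; past half way it jumps ahead of the finger into the next pocket and stays. It may start half way between two.
- tab: Dark upright fin on the lid, opposite the window: 28 mm long along the radius (44 to 72 mm from the axis), 6 mm thick, top 66 mm above the counter (26 mm above the lid). Origin: middle of its foot, 58 mm from the axis; x towards the axis, y across its thickness (the way it is pushed), z up. Both faces are free; only a 5 mm high cap, 26 mm across, on the axis also stands on the lid.
- window_mid (a point): Middle of the lid's open window, a 45 degree sector (21 to 70 mm from the axis) with a small dark pointer at its outer edge; 50 mm from the axis, at the height of the lid's top; it turns with the lid.
- blue_pocket (a point): Middle of the blue-labelled pocket, 50 mm from the axis, at the height of the lid's top; fixed in the drum. When the window is over the blue pocket window_mid lies on this point.
- blue_label (a point): Centre of the blue label on the drum's rim, 86 mm from the axis.
- amber_vial_1: Bystander: amber vial, white cap, 37 mm across, 72 mm high. Origin: centre of its underside.
- amber_vial_2: Bystander: amber vial, white cap, 37 mm across, 72 mm high. Origin: centre of its underside.
- clear_vial: Bystander: clear vial, mint cap, 32 mm across, 62 mm high. Origin: centre of its underside.
- white_jar: Bystander: white tablet jar, 78 mm across, 125 mm high. Origin: centre of its underside.
- orange_bottle: Bystander: orange bottle, red cap, 48 mm across, 95 mm high. Origin: centre of its underside.
- brown_bottle: Bystander: dark brown bottle, black cap, 72 mm across, 185 mm high. Origin: centre of its underside.
- counting_tray: Bystander: pink tablet-counting tray, 250 by 170 mm, 14 mm high. Origin: centre of its underside.
- spatula: Bystander: counting spatula lying on the tray, about 175 mm long, 10 mm high. Origin: near its middle, at its underside.
Things that resemble listed ones, but are neither listed nor needed, are in the scene too. What is shaped like the dispenser but purple is not meant.

How it is judged:
On the way, in this order (a step that is already met when the one before it is completed fails the run):
1. the fingers push the thumb tab (contact force between the fingers and tab above 0.3 N), for 0.04 s.
2. the window has clicked home over the blue-labelled pocket (horizontal distance between window_mid and blue_pocket below 0.006 m), for 0.4 s.
At the end, for the whole second after the job is handed in: The middle of the window is within 6 mm (horizontally) of the middle of the blue-labelled pocket, the lid at rest, the dispenser standing flat and still, within 25 mm of where it started (horizontal distance between window_mid and blue_pocket below 0.006 m and velocity of joint lid between -0.1 and 0.1 rad/s and angle between dispenser's own z axis and vertical below 0.05 rad and linear speed of dispenser below 0.02 m/s); the robot touches nothing.
It fails at once if the dispenser is lifted, or shoved more than 25 mm along the counter (distance of dispenser from where it was at the start of the episode above 0.025 m).
It fails at once if the dispenser is tipped (more than 0.12 rad) (angle between dispenser's own z axis and vertical above 0.12 rad).
It fails at once if the tab is gripped or forced (more than 15 N from the fingers) (contact force between the fingers and tab above 15 N).
It fails at once if a bottle, vial, the tray or the spatula is moved more than 20 mm (distance of any of amber_vial_1, amber_vial_2, clear_vial, white_jar, orange_bottle, brown_bottle, counting_tray, spatula from where it was at the start of the episode above 0.02 m).
It fails at once if a bottle or vial is tipped over (angle between any of amber_vial_1, amber_vial_2, clear_vial, white_jar, orange_bottle, brown_bottle's own z axis and vertical above 0.4 rad).
It also fails if it takes over 45 s, if anything falls off the work surface, if the arm or the gripper's body presses on something with over 40 N, if the wrist force passes 120 N, or if a joint passes its speed limit or range.

## Robot

A 7-joint arm with a two-finger parallel gripper is mounted at the origin on the work surface. World frame = base frame: x ahead of the robot, y to its left, z up, the work surface at z = 0. Lengths are in m, angles in rad, forces in N, time in s.
With the tool pointing down it reaches from about 0.4 to 0.75 m from the base axis. Payload 19.5 kg.
Tool frame: the origin (TCP) lies midway between the tips of the shut fingers; the grasp point (between the pads) lies 19 mm behind it; z points along the fingers, y is the direction in which the jaws open and shut (so a half turn about z gives the same grasp; the last joint's range is limited). The gripper opens to 85 mm and grips with 20 to 120 N. Pads are 22 mm wide; open, the fingers measure 114 mm over their backs; the gripper's body (76 mm by 85 mm) begins 54 mm behind the grasp point. The pads swing forward as they close: fully open they stand 13 mm farther back than shut.
Start: joints at [-1.169, 0.707, -0.028, 1.485, 0.022, 0.951, -0.075], TCP at [0.247, 0.519, 0.231] pointing down, gripper open.
Joint ranges: [-2.71, 2.71], [-0.32, 2.16], [-1.57, 1.52], [0, 2.45], [-1.46, 4.6], [0, 2.02], [-2.83, 2.83]. Speed limits (rad/s): [1.89, 1.89, 2.57, 2.57, 3.01, 3.01, 3.01].

## Interface

Orientations are given as a unit quaternion [w, x, y, z].
In Python, from plant import r gives the robot as it stands.
- The arm moves only by the tool carry_out, never from a script. Its argument "steps" is a list of rows, each a list of 7 numbers: the shift along the world's x, y, z scaled (see below), then the turn, a rotation vector about the world's x, y, z scaled (see below), then the opening, from 0 (shut) to 1 (fully open). A call has 1 to 10 rows; each row is the pose to reach, as a shift and turn from the pose commanded when the call began, turning the shorter way round; what a row does not reach only later rows make up. The controller multiplies each number of a shift by 30 cm and each number of a turn by 180 degrees. A row lasts 1/8 s, in which the tool goes at most 62.5 mm and 10.7 degrees, less where a joint would pass 70% of its speed; a pose out of reach is approached as far as the arm can. A call with a number of a shift or a turn outside -1 to 1 is refused whole. A call with a gripper value outside its range is refused whole. The fingers move at their own pace and stop on an object; "grip_force" is the grip in N (left out, the last holds). Time passes only in rows, so rows that repeat a pose let the fingers close. It gives the time, the measured TCP pose, the force and the opening at its end, in the units of the state.
- r.state(): the state, without advancing time (a new reading comes with each control period).
- r.read_camera(name): name is "side" or "top" or "wrist"; returns a dict with "frame" (384x512x3 uint8, blue, green, red), "K" (3x3 intrinsics, pixels), "origin" and "orientation" of the camera in the world. Camera axes: x right, y down, z forward; pixel columns grow to the right and rows downward; lengths in m; the calibration is good to about 2 mm. A picture is of the moment at which its call begins. There is no depth.
- r.sign_off(): hands the job in, once; it reports no verdict.
The state is a dict: "time_s": time; "qpos": joint angles; "joint_velocities": joint speeds; "joint_efforts": joint torques, N m; "ee_pos": TCP position; "tool_rot": TCP orientation; "ft_force": force on the tool from outside, world axes, zero at the start; "moment": the same for the moment, N m; "opening": finger opening in m.
Only numpy, scipy, OpenCV 4.12 (cv2) and the standard library are available. Lean on these libraries where they do the work, as an engineer would, in place of code of your own. Each camera call takes 0.05 s, during which the arm holds its last target. There are 200 camera calls.

## Working session

There is one attempt and no reset: what is moved stays moved. The work goes in short steps, Python scripts to look and compute and a tool call to move; the robot and the scene stay as the last step left them, time stands still between calls to the robot, and variables do not carry over. Pictures are saved under pics/ and viewed, about 8 in all and at most 12, crops included, and the job is handed in when it is done.

Besides the shell and the picture viewer there is one more tool, called after "Request:" as name(argument=value, ...), one argument or row to a line, values as JSON. carry_out: Moves the arm, as the interface text tells. Shifts and turns lie within -1 to 1; 1 stands for 30 cm of shift or 180 degrees of turn. Its arguments: {"type":"object","properties":{"steps":{"type":"array"},"grip_force":{"type":"number"}},"required":["steps"]}

```bash
mkdir -p pics; ls; cat > h.py <<'E'
import numpy as np, cv2
from scipy.spatial.transform import Rotation as R
from plant import r
def cam(n):
    c=r.read_camera(n); return c
def Rm(c):
    o=np.array(c["orientation"],float)
    return o if o.shape==(3,3) else R.from_quat(o,scalar_first=True).as_matrix()
def ray(c,u,v,z):
    d=Rm(c)@np.linalg.solve(np.array(c["K"]),[u,v,1.]); o=np.array(c["origin"])
    return o+d*(z-o[2])/d[2]
def proj(c,p):
    q=np.array(c["K"])@(Rm(c).T@(np.array(p)-np.array(c["origin"]))); return q[:2]/q[2]
E
python3 - <<'E'
from h import *
import pickle
d={}
for n in("top","side"):
    c=cam(n); d[n]=c; cv2.imwrite(f"pics/{n}0.png",c["frame"]); print(n,c["origin"],c["orientation"],c["K"])
pickle.dump(d,open("c0.pkl","wb")); print(r.state())
E
```

```text
pics
top [3.10528865e-01 8.49795608e-04 1.34811908e+00] [ 0.05801632 -0.7012031   0.70825412 -0.05765779] [[453.66529802   0.         246.13290665]
 [  0.         453.66529802 192.34639548]
 [  0.           0.           1.        ]]
side [ 0.04539326 -0.69487689  0.57376851] [-0.47410187  0.83418161 -0.24899967  0.13178629] [[369.56722176   0.         259.93136313]
 [  0.         369.56722176 190.8879542 ]
 [  0.           0.           1.        ]]
{'time_s': 0.1, 'qpos': array([-1.168702  ,  0.70702582, -0.02760776,  1.48494913,  0.02200413,
        0.95092997, -0.07549819]), 'joint_velocities': array([ 2.30826393e-04, -3.64144166e-03, -2.79768974e-05, -2.10708230e-03,
        1.93306550e-03,  1.70858997e-03, -2.01427663e-04]), 'joint_efforts': array([ 2.96565573e-03, -8.84295559e+01,  1.23623773e+00, -2.36449170e+01,
        1.69406470e-02,  5.03629315e-03,  5.67182337e-05]), 'ee_pos': array([0.24678752, 0.51907541, 0.23088362]), 'tool_rot': array([-9.09155789e-05,  2.20082394e-01,  9.75481156e-01, -4.96560374e-04]), 'ft_force': array([-0.19983266, -0.67475422,  0.76255644]), 'moment': array([ 0.03487215,  0.00789065, -0.02190269]), 'opening': 0.08530324681975081}
```

View pics/top0.png

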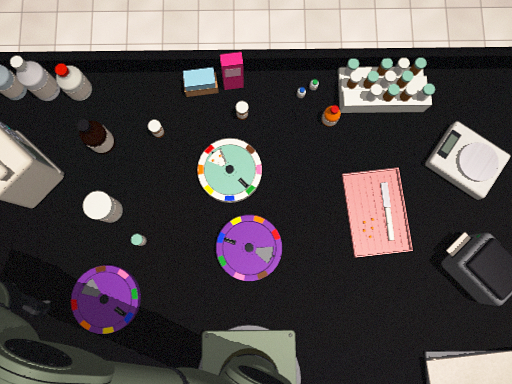

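View pics/side0.png

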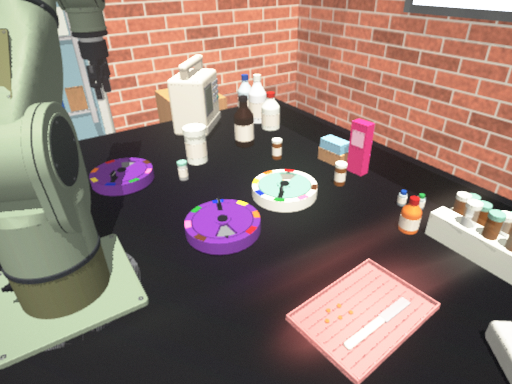

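Candidates: the white drum with mint lid at top-view pixel (230,170), and two purple look-alikes at (249,248) and (105,299). The white one fits the description, so I'll check it in a close crop.

```bash
python3 - <<'E'
from h import *
import pickle
d=pickle.load(open("c0.pkl","rb"));c=d["top"]
f=c["frame"][125:215,185:275]; cv2.imwrite("pics/crop1.png",cv2.resize(f,None,fx=6.6,fy=6.6,interpolation=cv2.INTER_CUBIC))
for u,v,z in((230,170,.04),(242,108,.07),(155,127,.07),(332,115,.09),(249,248,.04)): print(u,v,ray(c,u,v,z))
E
```

```text
230 170 [0.5939155  0.04731395 0.04      ]
242 108 [0.7737112 0.0101305 0.07     ]
155 127 [0.71822116 0.26516751 0.07      ]
332 115 [ 0.74259815 -0.25006796  0.09      ]
249 248 [ 0.36504283 -0.00617477  0.04      ]
```

View pics/crop1.png

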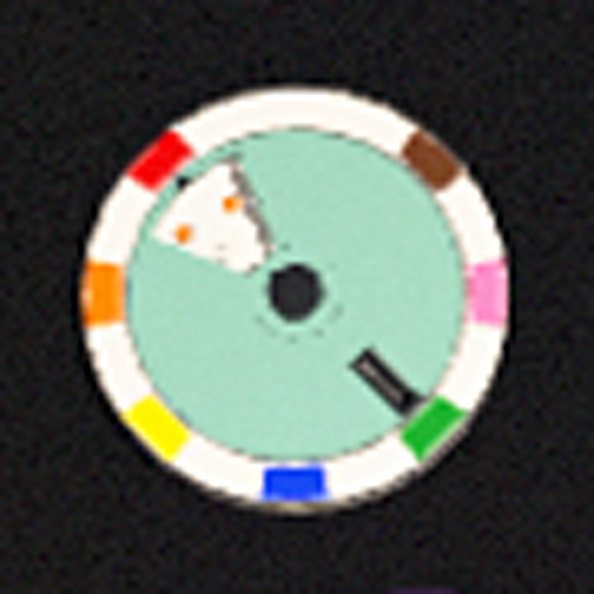

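The crop confirms it: white drum, mint lid, window at red (pointer at crop (181,182)), tab at lower right beside green, blue at bottom (294,484) and the blank at top. The lid is therefore at about +45°, and three clicks counter-clockwise bring it to blue. Next I'll refine the centre and angles.

```bash
python3 - <<'E'
from h import *
import pickle
d=pickle.load(open("c0.pkl","rb"))
def mask(c,box,cond):
    f=np.zeros_like(c["frame"]);x0,x1,y0,y1=box;f[y0:y1,x0:x1]=c["frame"][y0:y1,x0:x1];return cond(f.astype(int)).astype(np.uint8)
mint=lambda f:(f[...,1]-f[...,2]>25)&(f[...,1]>130)&(f[...,0]>120)
for n,b in(("top",(185,275,125,215)),("side",(245,325,160,215))):
    c=d[n];m=mask(c,b,mint);m=cv2.morphologyEx(m,cv2.MORPH_OPEN,np.ones((2,2),np.uint8))
    P=np.argwhere(m)[:,::-1]; W=np.array([ray(c,u,v,.04)[:2] for u,v in P],np.float32)
    print(n,len(P),cv2.minEnclosingCircle(W))
c=d["top"]; C=np.array([.5955,.048])
s=lambda x,y:(185+(x+.5)/6.6-.5,125+(y+.5)/6.6-.5)
for k,p,z in(("rimcentre",(296,293),.04),("blue",(294,484),.04),("pink",(488,293),.04),("orange",(104,294),.04),("red",(161,160),.04),("green",(433,428),.04),("pointer",(182,182),.04),("tabtop_in",(365,357),.066),("tabtop_out",(405,402),.066)):
    w=ray(c,*s(*p),z);e=w[:2]-C;print(k,w.round(4),np.hypot(*e).round(4),np.degrees(np.arctan2(e[1],e[0])).round(1))
E
```

```text
top 1698 ((0.5940907597541809, 0.04664173722267151), 0.07541339099407196)
side 861 ((0.5921123027801514, 0.03966016694903374), 0.0747210681438446)
rimcentre [0.597 0.049 0.04 ] 0.0018 33.0
blue [0.5108 0.0502 0.04  ] 0.0848 178.5
pink [ 0.5962 -0.0367  0.04  ] 0.0848 -89.6
orange [0.5975 0.1348 0.04  ] 0.0868 88.7
red [0.6588 0.1095 0.04  ] 0.0883 44.2
green [ 0.5352 -0.0115  0.04  ] 0.0847 -135.4
pointer [0.6486 0.1    0.04  ] 0.0743 44.4
tabtop_in [0.5625 0.0181 0.066 ] 0.0446 -137.8
tabtop_out [0.5424 0.0008 0.066 ] 0.0711 -138.4
```

Request:
carry_out(
  steps=[
    [0.5, -0.85, 0, 0, 0, -0.305, 0],
    [0.5, -0.85, 0, 0, 0, -0.305, 0],
    [0.5, -0.85, 0, 0, 0, -0.305, 0],
    [0.5, -0.85, 0, 0, 0, -0.305, 0],
    [0.5, -0.85, 0, 0, 0, -0.305, 0],
    [0.5, -0.85, 0, 0, 0, -0.305, 0],
    [0.5, -0.85, 0, 0, 0, -0.305, 0],
  ],
  grip_force=40,
)

```text
time_s: 0.98
ee_pos: [0.3965, 0.2648, 0.2311]
tool_rot: [-0.0, 0.644, 0.765, -0.0]
ft_force: [-0.2, 1.2, 0.8]
opening: -0.0003
```

Request:
carry_out(
  steps=[
    [0.45, -0.78, -0.35, 0, 0, -0.305, 0],
    [0.45, -0.78, -0.35, 0, 0, -0.305, 0],
    [0.45, -0.78, -0.35, 0, 0, -0.305, 0],
    [0.45, -0.78, -0.35, 0, 0, -0.305, 0],
    [0.45, -0.78, -0.35, 0, 0, -0.305, 0],
    [0.45, -0.78, -0.35, 0, 0, -0.305, 0],
    [0.45, -0.78, -0.35, 0, 0, -0.305, 0],
    [0.45, -0.78, -0.35, 0, 0, -0.305, 0],
    [0.45, -0.78, -0.35, 0, 0, -0.305, 0],
    [0.45, -0.78, -0.35, 0, 0, -0.305, 0],
  ],
)

```text
time_s: 2.22
ee_pos: [0.5319, 0.0307, 0.1265]
tool_rot: [-0.0, 0.924, 0.381, 0.0]
ft_force: [0.1, 0.2, -0.4]
opening: 0.0002
```

```bash
cat > look.py <<'E'
from h import *
import sys
s=r.state();print(s["time_s"],s["ee_pos"].round(4),R.from_quat(s["tool_rot"],scalar_first=True).as_matrix()[:,1].round(3),s["ft_force"].round(2),s["opening"],s["qpos"].round(2))
w=cam("wrist");c=cam("side");x,y=[int(v) for v in proj(c,(.595,.048,.05))]
a=w["frame"];b=cv2.resize(c["frame"][max(y-60,0):y+40,x-65:x+65],(499,384),interpolation=cv2.INTER_CUBIC)
o=np.hstack([cv2.resize(a,(300,225)).copy() if 0 else cv2.resize(a,(400,300)),cv2.resize(b,(390,300))])
cv2.imwrite(f"pics/{sys.argv[1]}.png",o)
print("tcp in side",proj(c,s["ee_pos"]),"crop origin",x-65,max(y-60,0),"wrist proj tcp",proj(w,s["ee_pos"]))
E
python3 look.py a1
```

```text
2.225 [0.5319 0.0307 0.1265] [ 0.705 -0.709 -0.   ] [ 0.14  0.2  -0.43] 0.0001707317180852486 [-0.3   0.83  0.35  1.77 -0.45  0.62 -0.47]
tcp in side [269.16607525 165.37629619] crop origin 219 121 wrist proj tcp [258.77791966 250.73034738]
```

View pics/a1.png

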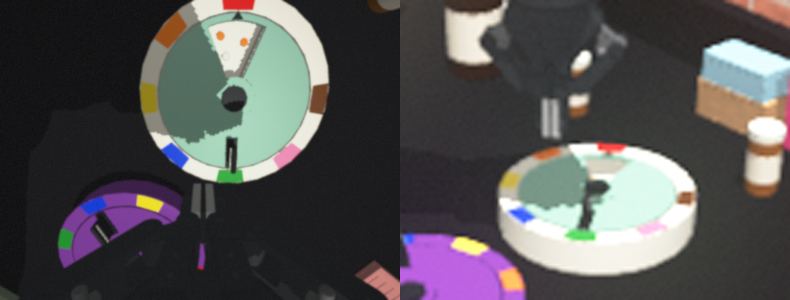

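The picture shows the shut fingertips (wrist view, about (203,200)) left of the tab (232,155). The cap is at (235,98), and the window is over red. I'll cross-check the geometry from the wrist camera.

```bash
python3 - <<'E'
from h import *
c=cam("wrist");k=512/400
f=c["frame"].astype(int)
for n,p,z in(("cap",(235,98),.045),("rimL",(140,96),.04),("rimR",(329,96),.04),("blue",(175,155),.04),("brown",(319,99),.04),("tab",(232,138),.066),("tab2",(232,170),.066),("tip",(203,218),.1265)): print(n,ray(c,p[0]*k,p[1]*k,z).round(4))
g=f[...,1];m=((f[...,1]-f[...,2]>12)&(f[...,0]-f[...,2]>5)&(f[...,1]>60)).astype(np.uint8)
m[:, :170]=0;m[:,430:]=0;m[235:]=0
m=cv2.morphologyEx(m,cv2.MORPH_OPEN,np.ones((3,3),np.uint8))
n,l,st,_=cv2.connectedComponentsWithStats(m);i=1+st[1:,4].argmax();P=np.argwhere(l==i)[:,::-1]
W=np.array([ray(c,u,v,.04)[:2] for u,v in P],np.float32);print(len(P),cv2.minEnclosingCircle(W))
E
```

```text
cap [0.5984 0.0512 0.045 ]
rimL [0.5326 0.1195 0.04  ]
rimR [ 0.6664 -0.0152  0.04  ]
blue [0.5108 0.0519 0.04  ]
brown [ 0.6575 -0.0105  0.04  ]
tab [0.5707 0.0294 0.066 ]
tab2 [0.5482 0.0052 0.066 ]
tip [0.5189 0.0167 0.1265]
25020 ((0.5971895456314087, 0.05147775262594223), 0.07567427307367325)
```

Request:
carry_out(
  steps=[
    [0, 0, -0.15, 0, 0, 0, 0],
    [0, 0, -0.2, 0, 0, 0, 0],
    [0, 0, -0.255, 0, 0, 0, 0],
    [0, 0, -0.255, 0, 0, 0, 0],
    [0, 0, -0.255, 0, 0, 0, 0],
  ],
)

```text
time_s: 3.0
ee_pos: [0.5322, 0.0303, 0.0505]
tool_rot: [0.0, 0.925, 0.381, 0.0]
ft_force: [-0.5, 0.3, 0.6]
opening: -0.0001
```

```bash
cat > plan.py <<'E'
from h import *
import sys
d=float(sys.argv[1]);rad=.058;C=np.array([.597,.050]);s=r.state();e=s["ee_pos"]
Y=R.from_quat(s["tool_rot"],scalar_first=True).as_matrix()[:,1];y0=np.degrees(np.arctan2(Y[1],Y[0]))
print(s["time_s"],e.round(4),y0,s["ft_force"].round(2))
for a in map(float,sys.argv[2:]):
    t=np.radians(a);p=C+np.array([[np.cos(t),-np.sin(t)],[np.sin(t),np.cos(t)]])@[rad,-d]
    print(a,p.round(4),((p-e[:2])/.3).round(3),round(((a-270)-y0)/180,3))
E
python3 plan.py .011 220 225 230 235 240 245 250 255
```

```text
3.0 [0.5322 0.0303 0.0505] -45.230344884364776 [-0.47  0.27  0.62]
220.0 [0.5455 0.0211] [ 0.044 -0.03 ] -0.026
225.0 [0.5482 0.0168] [ 0.053 -0.045] 0.001
230.0 [0.5513 0.0126] [ 0.064 -0.059] 0.029
235.0 [0.5547 0.0088] [ 0.075 -0.072] 0.057
240.0 [0.5585 0.0053] [ 0.087 -0.083] 0.085
245.0 [0.5625 0.0021] [ 0.101 -0.094] 0.112
250.0 [ 0.5668 -0.0007] [ 0.115 -0.103] 0.14
255.0 [ 0.5714 -0.0032] [ 0.13  -0.111] 0.168
```

Request:
carry_out(
  steps=[
    [0.022, -0.015, 0, 0, 0, -0.01, 0],
    [0.044, -0.03, 0, 0, 0, -0.01, 0],
    [0.05, -0.038, 0, 0, 0, 0, 0],
    [0.053, -0.045, 0, 0, 0, 0.001, 0],
    [0.058, -0.052, 0, 0, 0, 0.015, 0],
    [0.064, -0.059, 0, 0, 0, 0.029, 0],
    [0.069, -0.066, 0, 0, 0, 0.043, 0],
    [0.075, -0.072, 0, 0, 0, 0.057, 0],
    [0.075, -0.072, 0, 0, 0, 0.057, 0],
  ],
)

```text
time_s: 4.12
ee_pos: [0.5546, 0.0083, 0.0498]
tool_rot: [0.0, 0.887, 0.462, 0.0]
ft_force: [-0.8, 0.0, 0.4]
opening: 0.0
```

```bash
python3 look.py a2; python3 plan.py .011 235 240 245 250 255
```

```text
4.125 [0.5546 0.0083 0.0498] [ 0.82  -0.573  0.   ] [-0.84  0.03  0.39] 2.4461528374435657e-05 [-0.19  0.96  0.24  1.73 -0.42  0.5  -0.3 ]
tcp in side [280.69366308 191.26992366] crop origin 219 121 wrist proj tcp [258.45294224 250.65186162]
4.225 [0.5545 0.0085 0.0498] -35.002009772128474 [-0.81  0.15  0.11]
235.0 [0.5547 0.0088] [0.001 0.001] 0.0
240.0 [0.5585 0.0053] [ 0.013 -0.011] 0.028
245.0 [0.5625 0.0021] [ 0.027 -0.021] 0.056
250.0 [ 0.5668 -0.0007] [ 0.041 -0.031] 0.083
255.0 [ 0.5714 -0.0032] [ 0.056 -0.039] 0.111
```

View pics/a2.png

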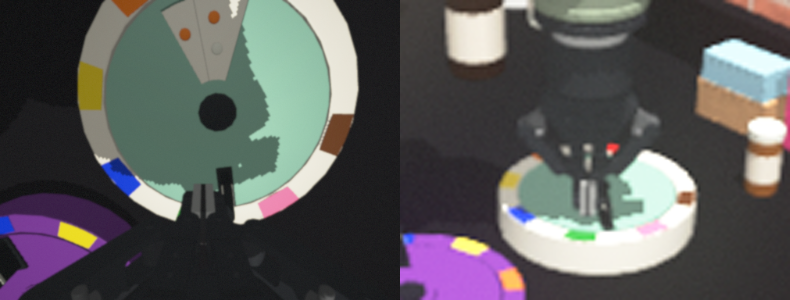

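The fingers are against the tab and the lid has turned about 15°, so the window straddles red and orange. That puts the finger-to-tab offset nearer 17 mm than 11. I'll push on past this click.

Request:
carry_out(
  steps=[
    [0.006, -0.005, 0, 0, 0, 0.014, 0],
    [0.013, -0.011, 0, 0, 0, 0.028, 0],
    [0.02, -0.016, 0, 0, 0, 0.042, 0],
    [0.027, -0.021, 0, 0, 0, 0.056, 0],
    [0.034, -0.026, 0, 0, 0, 0.07, 0],
    [0.041, -0.031, 0, 0, 0, 0.083, 0],
    [0.041, -0.031, 0, 0, 0, 0.083, 0],
  ],
)

```text
time_s: 5.1
ee_pos: [0.5668, -0.0008, 0.0498]
tool_rot: [-0.0, 0.819, 0.574, 0.0]
ft_force: [-0.0, -0.5, -0.6]
opening: -0.0001
```

```bash
python3 look.py a3; python3 plan.py .017 260 265 270 275 280 285 290 295 300
```

```text
5.1 [ 0.5668 -0.0008  0.0498] [ 0.94  -0.342 -0.   ] [-0.02 -0.5  -0.65] -9.670293335916212e-05 [-0.15  0.97  0.18  1.68 -0.3   0.52 -0.13]
tcp in side [286.26654641 191.40816637] crop origin 219 121 wrist proj tcp [257.97572475 250.2787716 ]
5.2 [ 0.5666 -0.0006  0.0498] -20.0524484895973 [ 0.53 -0.15 -0.44]
260.0 [ 0.5702 -0.0042] [ 0.012 -0.012] 0.056
265.0 [ 0.575  -0.0063] [ 0.028 -0.019] 0.084
270.0 [ 0.58  -0.008] [ 0.045 -0.025] 0.111
275.0 [ 0.5851 -0.0093] [ 0.062 -0.029] 0.139
280.0 [ 0.5903 -0.0101] [ 0.079 -0.032] 0.167
285.0 [ 0.5956 -0.0104] [ 0.097 -0.033] 0.195
290.0 [ 0.6009 -0.0103] [ 0.114 -0.032] 0.223
295.0 [ 0.6061 -0.0098] [ 0.132 -0.03 ] 0.25
300.0 [ 0.6113 -0.0087] [ 0.149 -0.027] 0.278
```

View pics/a3.png

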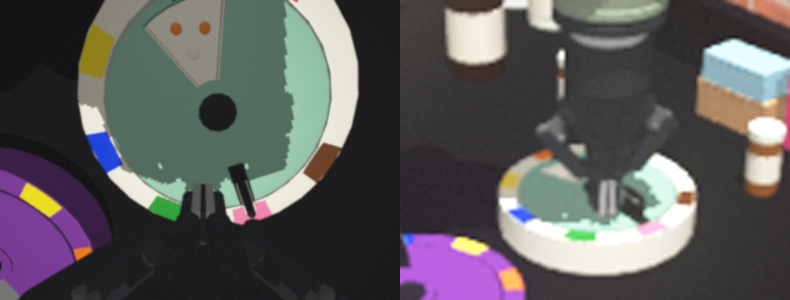

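The first click is home: the window is over orange and the tab is at pink, clear of the fingers. Next is the second click.

Request:
carry_out(
  steps=[
    [0.012, -0.012, 0, 0, 0, 0.056, 0],
    [0.028, -0.019, 0, 0, 0, 0.084, 0],
    [0.045, -0.025, 0, 0, 0, 0.111, 0],
    [0.053, -0.027, 0, 0, 0, 0.125, 0],
    [0.062, -0.029, 0, 0, 0, 0.139, 0],
    [0.07, -0.031, 0, 0, 0, 0.153, 0],
    [0.079, -0.032, 0, 0, 0, 0.167, 0],
    [0.088, -0.033, 0, 0, 0, 0.181, 0],
    [0.097, -0.033, 0, 0, 0, 0.195, 0],
    [0.105, -0.033, 0, 0, 0, 0.209, 0],
  ],
)

```text
time_s: 6.45
ee_pos: [0.5984, -0.0106, 0.0498]
tool_rot: [0.0, 0.59, 0.808, 0.0]
ft_force: [-0.5, 0.3, -1.0]
opening: -0.0003
```

```bash
python3 plan.py .017 290 295 300 305 310 315 320 325 330
```

```text
6.45 [ 0.5984 -0.0106  0.0498] 17.75375775922909 [-0.47  0.34 -1.02]
290.0 [ 0.6009 -0.0103] [0.008 0.001] 0.012
295.0 [ 0.6061 -0.0098] [0.026 0.003] 0.04
300.0 [ 0.6113 -0.0087] [0.043 0.006] 0.068
305.0 [ 0.6163 -0.0073] [0.06  0.011] 0.096
310.0 [ 0.6213 -0.0054] [0.076 0.017] 0.124
315.0 [ 0.626 -0.003] [0.092 0.025] 0.151
320.0 [ 6.305e-01 -3.000e-04] [0.107 0.034] 0.179
325.0 [0.6348 0.0028] [0.121 0.045] 0.207
330.0 [0.6387 0.0063] [0.134 0.056] 0.235
```

Push through to the 302° equivalent, then look.

Request:
carry_out(
  steps=[
    [0.008, 0.001, 0, 0, 0, 0.012, 0],
    [0.017, 0.002, 0, 0, 0, 0.026, 0],
    [0.026, 0.003, 0, 0, 0, 0.04, 0],
    [0.034, 0.005, 0, 0, 0, 0.054, 0],
    [0.043, 0.006, 0, 0, 0, 0.068, 0],
    [0.05, 0.008, 0, 0, 0, 0.08, 0],
    [0.05, 0.008, 0, 0, 0, 0.08, 0],
  ],
)

```text
time_s: 7.32
ee_pos: [0.6133, -0.0081, 0.0497]
tool_rot: [-0.0, 0.485, 0.875, 0.0]
ft_force: [0.3, -0.1, 0.1]
opening: 0.0001
```

```bash
python3 look.py a4; python3 plan.py .017 305 310 315 320 325 330 335 340 345 348
```

```text
7.325 [ 0.6133 -0.0081  0.0497] [ 0.848  0.53  -0.   ] [ 0.34 -0.08  0.1 ] 0.00012550056206457383 [-0.02  1.01 -0.04  1.5   0.05  0.64  0.48]
tcp in side [301.34043736 187.6744934 ] crop origin 219 121 wrist proj tcp [257.44001309 248.63277745]
7.425 [ 0.6131 -0.0081  0.0498] 31.968203462664935 [ 0.58 -0.72  0.15]
305.0 [ 0.6163 -0.0073] [0.011 0.003] 0.017
310.0 [ 0.6213 -0.0054] [0.027 0.009] 0.045
315.0 [ 0.626 -0.003] [0.043 0.017] 0.072
320.0 [ 6.305e-01 -3.000e-04] [0.058 0.026] 0.1
325.0 [0.6348 0.0028] [0.072 0.036] 0.128
330.0 [0.6387 0.0063] [0.085 0.048] 0.156
335.0 [0.6424 0.0101] [0.098 0.061] 0.184
340.0 [0.6457 0.0142] [0.109 0.074] 0.211
345.0 [0.6486 0.0186] [0.118 0.089] 0.239
348.0 [0.6502 0.0213] [0.124 0.098] 0.256
```

View pics/a4.png

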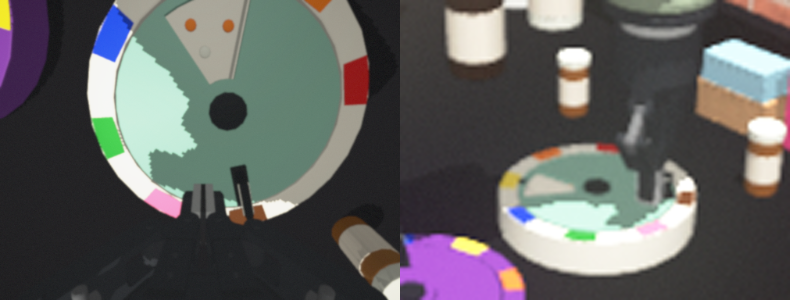

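The second click is home: the window is over yellow and the tab is at brown. Last click next, stopping short of overshoot.

Request:
carry_out(
  steps=[
    [0.011, 0.003, 0, 0, 0, 0.017, 0],
    [0.027, 0.009, 0, 0, 0, 0.045, 0],
    [0.043, 0.017, 0, 0, 0, 0.072, 0],
    [0.051, 0.021, 0, 0, 0, 0.086, 0],
    [0.058, 0.026, 0, 0, 0, 0.1, 0],
    [0.065, 0.031, 0, 0, 0, 0.114, 0],
    [0.072, 0.036, 0, 0, 0, 0.128, 0],
    [0.079, 0.042, 0, 0, 0, 0.142, 0],
    [0.085, 0.048, 0, 0, 0, 0.156, 0],
    [0.091, 0.054, 0, 0, 0, 0.17, 0],
  ],
)

```text
time_s: 8.68
ee_pos: [0.6406, 0.0083, 0.0498]
tool_rot: [0.0, 0.235, 0.972, 0.0]
ft_force: [-0.6, -1.0, -0.4]
opening: -0.0001
```

```bash
python3 plan.py .017 332.5 335 337.5 340 342.5 345 347
```

```text
8.675 [0.6406 0.0083 0.0498] 62.75985190141366 [-0.63 -0.96 -0.43]
332.5 [0.6406 0.0081] [-0. -0.] -0.001
335.0 [0.6424 0.0101] [0.006 0.006] 0.012
337.5 [0.6441 0.0121] [0.011 0.013] 0.026
340.0 [0.6457 0.0142] [0.017 0.02 ] 0.04
342.5 [0.6472 0.0163] [0.022 0.027] 0.054
345.0 [0.6486 0.0186] [0.027 0.034] 0.068
347.0 [0.6497 0.0204] [0.03 0.04] 0.079
```

Request:
carry_out(
  steps=[
    [0.006, 0.006, 0, 0, 0, 0.012, 0],
    [0.011, 0.013, 0, 0, 0, 0.026, 0],
    [0.017, 0.02, 0, 0, 0, 0.04, 0],
    [0.022, 0.027, 0, 0, 0, 0.054, 0],
    [0.027, 0.034, 0, 0, 0, 0.068, 0],
    [0.027, 0.034, 0, 0, 0, 0.068, 0],
    [0.027, 0.034, 0, 0, 0, 0.068, 0],
  ],
)

```text
time_s: 9.55
ee_pos: [0.6485, 0.0182, 0.0498]
tool_rot: [-0.0, 0.132, 0.991, -0.0]
ft_force: [-0.1, -0.1, -0.5]
opening: -0.0001
```

```bash
python3 look.py a5
```

```text
9.55 [0.6485 0.0182 0.0498] [ 0.262  0.965 -0.   ] [-0.09 -0.14 -0.47] -9.54284649532931e-05 [ 0.02  1.05 -0.23  1.34  0.29  0.78  1.  ]
tcp in side [305.35244155 180.307153  ] crop origin 219 121 wrist proj tcp [258.29271825 247.39498645]
```

View pics/a5.png

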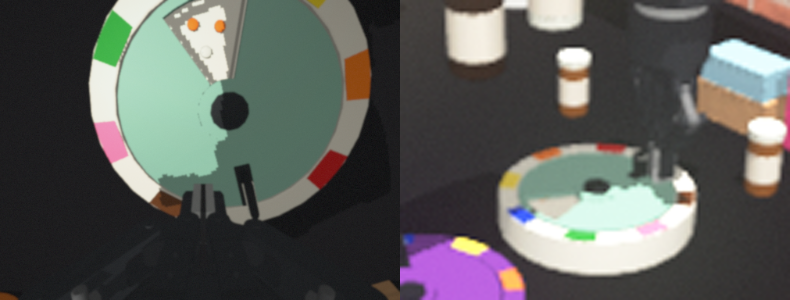

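The third click has happened: the tab is on the blank side, clear of the fingers. I'll back off, lift and swing clear for a check from the top.

Request:
carry_out(
  steps=[
    [-0.01, -0.03, 0, 0, 0, 0, 0],
    [-0.01, -0.03, 0.1, 0, 0, 0, 0],
    [-0.01, -0.03, 0.3, 0, 0, 0, 0],
    [-0.01, -0.03, 0.5, 0, 0, 0, 0],
    [-0.1, -0.3, 0.6, 0, 0, 0, 0],
    [-0.3, -0.6, 0.6, 0, 0, 0, 0],
    [-0.5, -0.8, 0.6, 0, 0, 0, 0],
    [-0.6, -0.9, 0.6, 0, 0, 0, 0],
    [-0.6, -0.9, 0.6, 0, 0, 0, 0],
    [-0.6, -0.9, 0.6, 0, 0, 0, 0],
  ],
)

```text
time_s: 10.9
ee_pos: [0.4655, -0.2557, 0.2301]
tool_rot: [-0.0, 0.135, 0.991, -0.001]
ft_force: [0.7, -0.1, -0.4]
opening: -0.0002
```

```bash
python3 - <<'E'
from h import *
s=r.state();print(s["time_s"],s["ee_pos"],s["ft_force"],abs(s["joint_velocities"]).max())
c=cam("top");f=c["frame"]
a=cv2.resize(f[125:215,185:275],(400,400),interpolation=cv2.INTER_CUBIC)
cv2.imwrite("pics/end.png",np.hstack([a,cv2.resize(f,(400,300)) if 0 else cv2.copyMakeBorder(cv2.resize(f,(400,300)),0,100,0,0,cv2.BORDER_CONSTANT)]))
E
```

```text
10.9 [ 0.4654507  -0.25567524  0.23005494] [ 0.68021911 -0.12109735 -0.40276422] 0.0899232467401471
```

View pics/end.png

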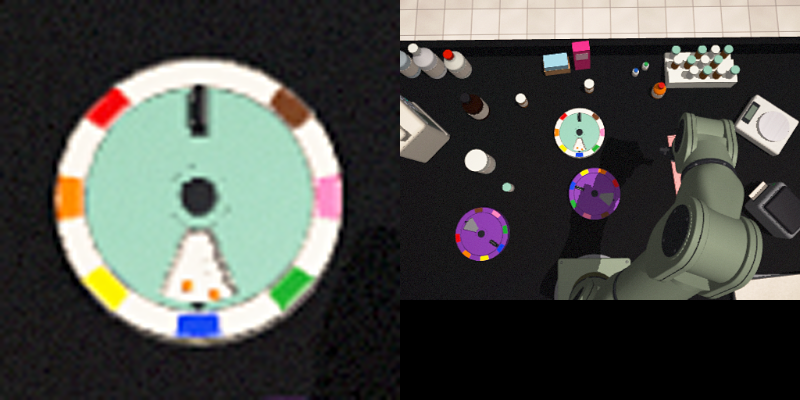

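The window and its pointer (198,306) are in line with the blue label (198,325). The drum hasn't visibly moved and the arm is clear, so I'm handing in after a short settle.

Request:
carry_out(
  steps=[
    [0, 0, 0, 0, 0, 0, 0],
    [0, 0, 0, 0, 0, 0, 0],
    [0, 0, 0, 0, 0, 0, 0],
    [0, 0, 0, 0, 0, 0, 0],
  ],
)

```text
time_s: 11.45
ee_pos: [0.4688, -0.2513, 0.2297]
tool_rot: [-0.0, 0.132, 0.991, -0.0]
ft_force: [0.1, -0.3, -0.8]
opening: -0.0
```

```bash
python3 -c "
from plant import r
print(r.sign_off())"
```

```text
the job is handed in; nothing more can be done
None
```

The dispenser is set to the blue day. I pushed the thumb tab counter-clockwise with the shut fingertips through three clicks (red, orange, yellow, blue), then backed off, lifted clear and handed in at about 11.5 s.

**Last checks:** the final top picture shows the window and its pointer in line with the blue label. The drum looks to be where it started, and the arm is well clear of everything. Nothing nearby appears to have moved, but the arm hid part of the tray and spatula, so I couldn't check those in that picture. The wrist force readings I saw stayed around 1 N.

**Disagreements:**
- **Drum centre:** an early estimate from the side camera was about 7 mm off the top camera's, and I didn't use it. The top and wrist cameras differed by about 4 mm, so I used a value between them.
- **Finger-to-tab distance:** my first guess of 11 mm was too small. I corrected it to about 17 mm after the first contact.

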